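# Open the blue parts bin for the overhead camera

### The arm

A 6-joint arm with a two-finger parallel gripper is mounted at the origin on the work surface. World frame = base frame: x ahead of the robot, y to its left, z up, the work surface at z = 0. Lengths are in m, angles in rad, forces in N, time in s.
With the tool pointing down it reaches from about 0.25 to 0.775 m from the base axis. Payload 4 kg.
Tool frame: the origin (TCP) lies on the centre line of the jaws, within the pads' length; the fingertips stand nose_length ahead of it and the grasp point (between the pads) lies 2 mm behind it (nose_length is the distance from the TCP to the fingertips, in m); z points along the fingers, x is the direction in which the jaws open and shut, and the axes are right-handed (so a half turn about z gives the same grasp; the last joint's range is limited). The gripper opens to 94 mm and grips with 3 to 60 N. Pads are 16 mm wide; open, the fingers measure 119 mm over their backs; the gripper's body (75 mm by 177 mm) begins 78 mm behind the grasp point.
Start: joints at [1.081, 0.087, 1.371, -0, 1.684, -0.103], TCP at [0.207, 0.509, 0.223] pointing down, gripper open.
Joint ranges: [-3.1, 3.1], [-0.76, 2.03], [0.27, 2.55], [-1.08, 4.22], [0.17, 2.65], [-2.57, 2.57]. Speed limits (rad/s): [2.79, 2.79, 3.14, 3.14, 3.14, 3.14].

### API

Orientations are given as a 3x3 rotation matrix whose columns are the frame's x, y, z axes.
In Python, from workcell import state, snapshot, finish_job, nose_length gives the robot as it stands.
- The arm moves only by the tool apply_moves, never from a script. Its argument "plan" is a list of rows, each a list of 7 numbers: the shift along the tool's x, y, z in m, then the turn, a rotation vector about the tool's x, y, z in rad, then the closure in counts, from 0 (fully open) to 255 (shut). In form: [[tx, ty, tz, wx, wy, wz, claw], ...]. A call has 1 to 8 rows; each row shifts and turns the pose as measured when the row begins, along the tool's axes as they then stand; what a row does not reach is not made up. A row lasts 1/12 s, in which the tool goes at most 41.7 mm and 7.16 degrees, less where a joint would pass 70% of its speed; a pose out of reach is approached as far as the arm can. A call is refused whole if a number of a shift passes 0.0417 or a number of a turn 0.125, either way. A call with a gripper value outside its range is refused whole. The fingers move at their own pace and stop on an object; the grip force is fixed at half the most. Time passes only in rows, so rows that do not move let the fingers close. It gives the time, the measured TCP pose, the force and the opening at its end, in the units of the state.
- state(): the state, without advancing time (a new reading comes with each control period).
- snapshot(name): name is "scene" or "top" or "wrist"; returns a dict with "image" (480x640x3 uint8, red, green, blue), "vfov" (degrees; the focal length in pixels is half the picture's height over the tangent of half this angle, whatever the lens; pixels are square), "cx", "cy" (the principal point, pixels), "xyz" and "orientation" of the camera in the world. Camera axes: x right, y down, z forward; pixel columns grow to the right and rows downward; lengths in m; the calibration is good to about 2 mm. The wrist camera is an equidistant fisheye: a pixel r from the principal point sees the ray r / f radians off the axis. A picture is of the moment at which its call begins. There is no depth.
- finish_job(): hands the job in, once; it reports no verdict.
The state is a dict: "t": time; "joint_pos": joint angles; "qvel": joint speeds; "tau": joint torques, N m; "position": TCP position; "orientation": TCP orientation; "ft_force": force on the tool from outside, world axes, zero at the start; "moment": the same for the moment, N m; "opening": finger opening in m.
Only numpy, scipy, OpenCV 4.12 (cv2) and the standard library are available. Lean on these libraries where they do the work, as an engineer would, in place of code of your own. Each camera call takes 0.05 s, during which the arm holds its last target. There are 200 camera calls.

### The job

The overhead camera needs a look at the parts in the blue lidded bin. Press the blue bin's yellow lever all the way down with the gripper so that the lid stands open, keep it pressed for a good three seconds, then let go so that the lid closes by itself. Leave the grey bin shut.

Things in the scene. Friction and masses are not known exactly. Their poses are not given: they have to be found in the camera images.
- blue_press (a point): where to press the blue bin's lever: centre of the top face of its yellow paddle (50 mm along the lever, 45 mm wide, 10 mm thick), free below, sloping up 0.22 rad to its free end. Lid shut: 121 mm above the table, 179 mm from the bin's centre on its robot side. At the stop it is 42 mm lower, within 3 mm of the same spot; resists with 3 to 12 N. Moves with the lever; x axis towards the bin.
- blue_lever: lever of the blue bin: steel arm with the yellow paddle, 120 mm long. Origin on its hinge, 12 mm in front of the bin's near wall, 95 mm above the table; x axis towards the bin (level with the lid shut), y along the hinge. The blue bin is fixed, 150 mm deep along x, 220 mm wide, 126 mm high with its lid, left or right of the grey one, turned up to 0.35 rad.
- blue_lid (a joint): opening of the blue lid in rad: 0 shut, 1.17 with the lever at its stop; always 2.6 times the lever's angle. Hinged on the rim farthest from the lever, the lid swings up and away from it, to 265 mm above the table. Once the lever is let go, a spring and the lid's weight shut it within about two seconds.
- grey_lid (a joint): opening angle of the lid of the grey bin, a like bin with a like yellow lever standing beside the blue one: 0 shut. To be left alone.

How it is judged:
On the way:
1. the blue lid is held well open (over 0.9 rad) by the gripper pressing on its lever, for 2.5 s without a break (value of joint blue_lid above 0.9 rad and contact force between anything else and blue_lever above 0.5 N), for 2.5 s.
At the end, for the whole second after the job is handed in: The lever is released and the blue lid is shut again (within 0.06 rad); the grey lid is shut (within 0.06 rad) (value of joint each of blue_lid, grey_lid below 0.06 rad and contact force between anything else and blue_lever below 0.2 N); the robot touches nothing.
It fails at once if the grey bin is opened (over 0.2 rad) (value of joint grey_lid above 0.2 rad).
It also fails if it takes over 35 s, if anything falls off the work surface, if the arm or the gripper's body presses on something with over 40 N, if the wrist force passes 120 N, or if a joint passes its speed limit or range.

## Working session

There is one attempt and no reset: what is moved stays moved. The work goes in short steps, Python scripts to look and compute and a tool call to move; the robot and the scene stay as the last step left them, time stands still between calls to the robot, and variables do not carry over. Pictures are saved under pics/ and viewed, about 8 in all and at most 12, crops included, and the job is handed in when it is done.

Besides the shell and the picture viewer there is one more tool, called after "Request:" as a command line: name --pt "numbers of a row" for each row, then --argument value for the rest. apply_moves: Moves the arm, as the interface text tells. Its arguments: {"type":"object","properties":{"plan":{"type":"array","items":{"type":"array","items":{"type":"number"}}}},"required":["plan"]}

```bash
mkdir -p pics; ls
python3 - <<'E'
from workcell import *
import cv2,numpy as np
print(nose_length() if callable(nose_length) else nose_length); s=state(); print(s['t'],s['position'],s['orientation'],s['opening'])
ims=[]
for n in ("scene","top"):
    d=snapshot(n); cv2.imwrite(f"pics/{n}0.png",d["image"][:,:,::-1]); np.save(f"pics/{n}0.npy",d,allow_pickle=True)
    print(n,{k:v for k,v in d.items() if k!="image"})
E
```

```text
pics
0.017
0.0 [0.20722847 0.50890956 0.22129853] [[ 3.77229932e-01  9.26119057e-01 -1.03512774e-03]
 [ 9.26116974e-01 -3.77231292e-01 -1.97554829e-03]
 [-2.22007549e-03 -2.13413421e-04 -9.99997513e-01]] 0.09424498877834908
scene {'vfov': 50.34190635710108, 'cx': 319.6046875271446, 'cy': 242.98923276396698, 'xyz': array([1.18678683, 0.32664218, 0.98669795]), 'orientation': array([[-0.50161153,  0.67549588, -0.54045462],
       [ 0.86496525,  0.38088289, -0.32674661],
       [-0.01486607, -0.63137433, -0.77533571]])}
top {'vfov': 45.265239359023084, 'cx': 315.23631163150566, 'cy': 227.866186380104, 'xyz': array([ 0.40491346, -0.04753163,  1.17494478]), 'orientation': array([[ 0.01126584, -0.98494135,  0.17252133],
       [-0.99991655, -0.01218754, -0.00428414],
       [ 0.00632224, -0.17245867, -0.98499647]])}
```

View pics/scene0.png

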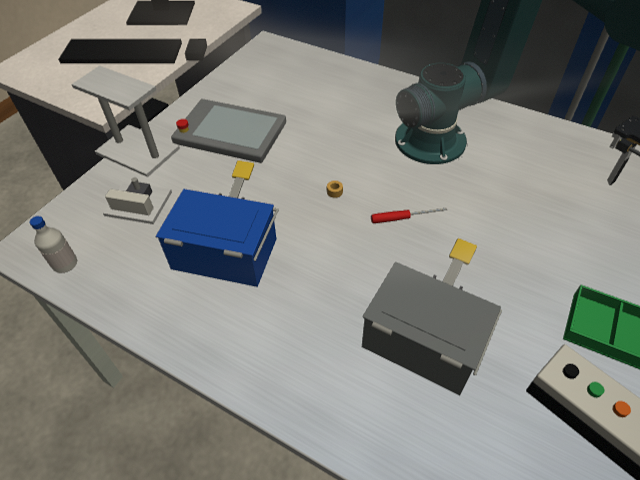

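View pics/top0.png

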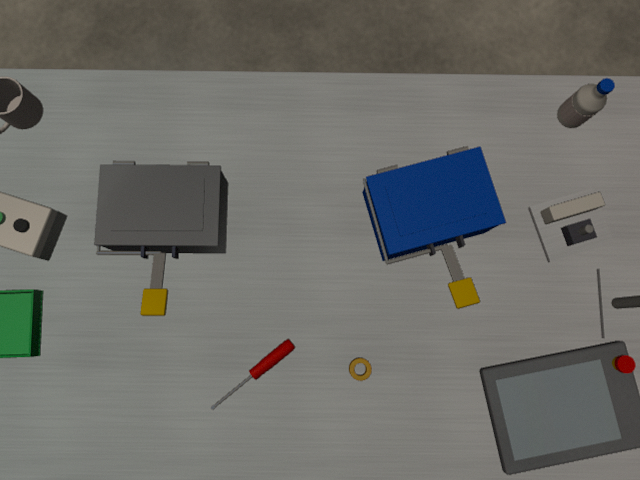

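The scene view shows the blue bin's yellow paddle at about (243,170), and the top view shows it at about (463,292). The grey bin's paddle is at (462,250) and (154,302). I'll triangulate the blue paddle and get the lever's yaw.

```bash
cat > h.py <<'E'
import numpy as np,cv2
def load(n): return np.load(f"pics/{n}.npy",allow_pickle=True).item()
def ray(d,uv):
    f=240/np.tan(np.radians(d["vfov"]/2))
    v=np.array([(uv[0]-d["cx"])/f,(uv[1]-d["cy"])/f,1.])
    v=d["orientation"]@v; return d["xyz"],v/np.linalg.norm(v)
def tri(a,b):
    (p,u),(q,v)=a,b
    s,t=np.linalg.lstsq(np.c_[u,-v],q-p,rcond=None)[0]
    A,B=p+s*u,q+t*v
    return (A+B)/2,np.linalg.norm(A-B)
def onplane(d,uv,z):
    p,v=ray(d,uv); return p+v*(z-p[2])/v[2]
def blobs(d,lo,hi,amin):
    m=cv2.inRange(cv2.cvtColor(d["image"],cv2.COLOR_RGB2HSV),lo,hi)
    return sorted([c for c in cv2.findContours(m,cv2.RETR_EXTERNAL,cv2.CHAIN_APPROX_NONE)[0] if cv2.contourArea(c)>amin],key=cv2.contourArea)
def cen(c): M=cv2.moments(c); return np.array([M["m10"],M["m01"]])/M["m00"]
E
python3 - <<'E'
from h import *
S,T=load("scene0"),load("top0")
Y=((20,130,60),(32,255,255),150)
cs={n:blobs(d,*Y) for n,d in (("s",S),("t",T))}
for n in cs: print(n,[(cen(c).round(1),cv2.contourArea(c)) for c in cs[n]])
s=min(cs["s"],key=lambda c:np.hypot(*(cen(c)-(243,170)))); t=min(cs["t"],key=lambda c:np.hypot(*(cen(c)-(463,292))))
print("blue",tri(ray(S,cen(s)),ray(T,cen(t))))
s2=min(cs["s"],key=lambda c:np.hypot(*(cen(c)-(462,250)))); t2=min(cs["t"],key=lambda c:np.hypot(*(cen(c)-(154,302))))
print("grey",tri(ray(S,cen(s2)),ray(T,cen(t2))))
b=blobs(T,(105,120,40),(130,255,255),3000)[-1]
box=cv2.boxPoints(cv2.minAreaRect(b)); W=np.array([onplane(T,p,.126)for p in box]);print("lid corners",W.round(3),W.mean(0))
for i in range(4):
  e=W[(i+1)%4]-W[i];print(np.linalg.norm(e),np.arctan2(e[1],e[0]))
W=np.array([onplane(T,p,.121)[:2] for p in cv2.boxPoints(cv2.minAreaRect(t))])
for i in range(2):
  e=W[(i+1)%4]-W[i];print("pad",np.linalg.norm(e),np.arctan2(e[1],e[0]))
# paddle->hinge line: lever direction
E
```

```text
s [(array([242.8, 169.5]), 256.0), (array([462.8, 250.5]), 368.5)]
t [(array([359.6, 368.8]), 340.5), (array([153.5, 301.9]), 596.5), (array([463.4, 292.6]), 603.5)]
blue (array([ 0.47276881, -0.32386976,  0.1199006 ]), np.float64(0.000983365222751442))
grey (array([0.44947147, 0.24014068, 0.12022809]), np.float64(0.00026788211181295234))
lid corners [[ 0.687 -0.144  0.126]
 [ 0.754 -0.371  0.126]
 [ 0.602 -0.405  0.126]
 [ 0.538 -0.183  0.126]] [ 0.64536284 -0.27598894  0.126     ]
0.2366889549056244 -1.2836518967789494
0.15594078588247307 -2.92029240849864
0.2310013410523518 1.8504089591465414
0.15393077287539317 0.2574760264589654
pad 0.045866322892496 -1.2421846593549828
pad 0.04947623441837471 -2.850816803097169
```

Request:
apply_moves --pt "-0.03 0.025 0 0 0 0 255" --pt "-0.03 0.025 0 0 0 0 255" --pt "-0.03 0.025 0 0 0 0 255" --pt "-0.03 0.025 0 0 0 0 255" --pt "-0.03 0.025 0 0 0 0 255" --pt "-0.03 0.025 0 0 0 0 255" --pt "-0.03 0.025 0 0 0 0 255" --pt "-0.03 0.025 0 0 0 0 255"

```text
t: 0.77
position: [0.3014, 0.2046, 0.2141]
orientation: [[0.362, 0.932, -0.009], [0.932, -0.362, -0.01], [-0.013, -0.005, -1.0]]
ft_force: [1.0, 0.2, 0.4]
opening: 0.044
```

Request:
apply_moves --pt "-0.03 0.025 -0.002 0 0 0 255" --pt "-0.03 0.025 -0.002 0 0 0 255" --pt "-0.03 0.025 -0.002 0 0 0 255" --pt "-0.03 0.025 -0.002 0 0 0 255" --pt "-0.03 0.025 -0.002 0 0 0 255" --pt "-0.03 0.025 -0.002 0 0 0 255" --pt "-0.03 0.025 -0.002 0 0 0 255" --pt "-0.03 0.025 -0.002 0 0 0 255"

```text
t: 1.43
position: [0.3992, -0.1068, 0.2302]
orientation: [[0.362, 0.932, -0.009], [0.932, -0.362, -0.009], [-0.012, -0.005, -1.0]]
ft_force: [1.0, 0.8, -0.0]
opening: 0.0005
```

Request:
apply_moves --pt "-0.03 0.024 -0.002 0 0 0.12 255" --pt "0 0 0 0 0 0.12 255" --pt "0 0 0 0 0 0.12 255" --pt "0 0 0 0 0 0.12 255" --pt "0 0 0 0 0 0.12 255" --pt "0 0 0 0 0 0.12 255" --pt "0 0 0 0 0 0.12 255" --pt "0 0 0 0 0 0.12 255"

```text
t: 2.1
position: [0.4096, -0.1555, 0.2267]
orientation: [[0.98, 0.2, -0.019], [0.2, -0.98, -0.007], [-0.02, 0.003, -1.0]]
ft_force: [-0.5, -1.2, 0.6]
opening: 0.0007
```

Request:
apply_moves --pt "0 0 0 0 0 0.12 255" --pt "0 0 0 0 0 0.12 255" --pt "0 0 0 0 0 0.12 255" --pt "0 0 0 0 0 0.12 255" --pt "0 0 0 0 0 0.12 255" --pt "0 0 0 0 0 0.12 255" --pt "0 0 0 0 0 0.12 255" --pt "0 0 0 0 0 0.12 255"

```text
t: 2.77
position: [0.4072, -0.1544, 0.2218]
orientation: [[0.698, -0.716, -0.027], [-0.716, -0.698, -0.002], [-0.018, 0.021, -1.0]]
ft_force: [-0.8, -0.2, -0.6]
opening: 0.0006
```

Request:
apply_moves --pt "0 0 0 0 0 0.124 255" --pt "0 0 0 0 0 0.124 255" --pt "0 0 0 0 0 0.124 255" --pt "0 0 0 0 0 0.124 255" --pt "0.035 -0.004 0 0.013 0 0 255" --pt "0.035 -0.004 0 0.013 0 0 255" --pt "0.035 -0.004 0 0 0 0 255" --pt "0.035 -0.004 0 0 0 0 255"

```text
t: 3.43
position: [0.4589, -0.2819, 0.2172]
orientation: [[0.273, -0.962, -0.006], [-0.962, -0.273, 0.011], [-0.012, 0.002, -1.0]]
ft_force: [0.8, 0.6, 0.4]
opening: 0.0005
```

```bash
cat > rel.py <<'E'
from workcell import *
import numpy as np,sys
s=state();R=np.array(s['orientation']);tgt=np.array([float(a) for a in sys.argv[1:4]])
print(s['t'],s['position'],s['ft_force'],'tool shift',(R.T@(tgt-s['position'])).round(4))
ty=-1.30;Rt=np.array([[np.cos(ty),np.sin(ty),0],[np.sin(ty),-np.cos(ty),0],[0,0,-1]])
import cv2;print('turn',cv2.Rodrigues(R.T@Rt)[0].ravel().round(3))
E
python3 rel.py .473 -.324 .165
```

```text
3.4333 [ 0.45891275 -0.28194837  0.21723461] [0.77392086 0.63942503 0.35940005] tool shift [ 0.0449 -0.0022  0.0517]
turn [0.002 0.012 0.006]
```

Request:
apply_moves --pt "0.023 -0.001 0.01 0 0.012 0.006 255" --pt "0.02 -0.001 0.015 0 0 0 255" --pt "0.004 0 0.02 0 0 0 255" --pt "0 0 0.005 0 0 0 255" --pt "0 0 0 0 0 0 255"

```text
t: 3.85
position: [0.4742, -0.3356, 0.1612]
orientation: [[0.261, -0.965, -0.005], [-0.965, -0.261, -0.0], [-0.001, 0.005, -1.0]]
ft_force: [-0.7, -0.5, 0.1]
opening: 0.0004
```

```bash
python3 rel.py .473 -.324 .138
python3 - <<'E'
from workcell import *
from h import *
o=[]
for n in ("scene","top"):
    d=snapshot(n); i=d["image"]; o.append(cv2.resize(i[100:260,140:340] if n=="scene" else i[200:360,360:560],None,fx=2,fy=2))
cv2.imwrite("pics/near1.png",np.hstack(o)[:,:,::-1])
E
```

```text
3.85 [ 0.4741936  -0.33563884  0.16124545] [-0.69932743 -0.53108316  0.13735877] tool shift [-0.0115 -0.002   0.0232]
turn [ 0.005  0.001 -0.007]
```

View pics/near1.png

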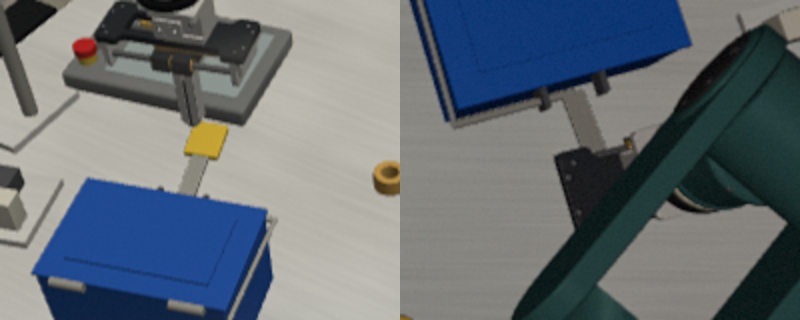

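The closed fingertips stand just above the robot side of the paddle, at about (190,112) in the left half of the crop, with the paddle at (207,140). They are about 11 mm off sideways, so I'll correct that and then press.

Request:
apply_moves --pt "-0.01 -0.002 0 0.005 0 0 255" --pt "-0.001 0 0.005 0 0 0 255" --pt "0 0 0.005 0 0 0 255" --pt "0 0 0 0 0 0 255"

```text
t: 4.28
position: [0.475, -0.3214, 0.157]
orientation: [[0.264, -0.964, 0.008], [-0.964, -0.264, -0.004], [0.006, -0.006, -1.0]]
ft_force: [-0.0, 0.8, -0.4]
opening: 0.0007
```

```bash
python3 rel.py .473 -.324 .096
```

```text
4.2833 [ 0.47497016 -0.32139413  0.15699354] [-0.01249306  0.755579   -0.41128456] tool shift [0.0016 0.003  0.061 ]
turn [-0.006 -0.006 -0.003]
```

Request:
apply_moves --pt "0.001 0.002 0.008 -0.006 -0.006 0 255" --pt "0 0 0.008 0 0 0 255" --pt "0 0 0.008 0 0 0 255" --pt "0 0 0.008 0 0 0 255" --pt "0 0 0.008 0 0 0 255"

```text
t: 4.7
position: [0.4728, -0.3243, 0.1223]
orientation: [[0.265, -0.964, 0.001], [-0.964, -0.265, -0.007], [0.007, 0.001, -1.0]]
ft_force: [-4.7, 2.6, 11.0]
opening: 0.0003
```

```bash
python3 rel.py .473 -.324 .096
```

```text
4.7 [ 0.47276731 -0.32428138  0.12233591] [-4.67982094  2.5708468  11.00556269] tool shift [-0.0004 -0.0003  0.0263]
turn [ 0.001 -0.007 -0.002]
```

Contact at 11 N with the lateral position on target. I'll keep pressing.

Request:
apply_moves --pt "0 0 0.008 0 0 0 255" --pt "0 0 0.008 0 0 0 255" --pt "0 0 0.006 0 0 0 255"

```text
t: 4.95
position: [0.4723, -0.3244, 0.1051]
orientation: [[0.265, -0.964, 0.003], [-0.964, -0.265, -0.008], [0.008, -0.0, -1.0]]
ft_force: [-1.3, 1.8, 8.5]
opening: 0.0003
```

```bash
python3 rel.py .473 -.324 .096
```

```text
4.95 [ 0.47233504 -0.32440068  0.10507396] [-1.32637117  1.82604567  8.50630978] tool shift [-0.0003 -0.0007  0.0091]
turn [-0.    -0.008 -0.003]
```

Request:
apply_moves --pt "0 0 0.005 0 0 0 255" --pt "0 0 0.004 0 0 0 255" --pt "0 0 0.002 0 0 0 255"

```text
t: 5.2
position: [0.4732, -0.3241, 0.0976]
orientation: [[0.264, -0.964, 0.006], [-0.964, -0.264, -0.008], [0.009, -0.004, -1.0]]
ft_force: [-2.6, 2.4, 9.2]
opening: 0.0003
```

```bash
python3 rel.py .473 -.324 .096;python3 - <<'E'
from workcell import *
from h import *
i=snapshot("scene")["image"]
cv2.imwrite("pics/open2.png",cv2.resize(i[80:300,120:360],None,fx=2,fy=2)[:,:,::-1])
E
```

```text
5.2 [ 0.47319518 -0.3241419   0.09759824] [-2.55617629  2.3667581   9.16779457] tool shift [-0.0002  0.0002  0.0016]
turn [-0.004 -0.009 -0.003]
```

View pics/open2.png

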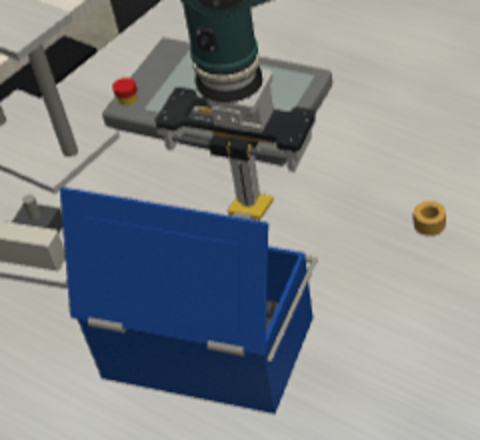

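The lid stands open, with its plate upright at crop (165,270), and the fingers are on the paddle at (250,205). I'll press the last bit to the stop and hold.

Request:
apply_moves --pt "0 0 0.002 0 0 0 255" --pt "0 0 0.002 0 0 0 255" --pt "0 0 0.001 0 0 0 255" --pt "0 0 0.001 0 0 0 255"

```text
t: 5.58
position: [0.4731, -0.3241, 0.0978]
orientation: [[0.264, -0.964, 0.008], [-0.964, -0.264, -0.009], [0.011, -0.005, -1.0]]
ft_force: [-1.8, 1.9, 5.4]
opening: 0.0004
```

Request:
apply_moves --pt "0 0 0.003 0 -0.005 0 255" --pt "0 0 0.003 0 -0.005 0 255" --pt "0 0 0.003 0 0 0 255" --pt "0 0 0.003 0 0 0 255" --pt "0 0 0.003 0 0 0 255" --pt "0 0 0.003 0 0 0 255"

```text
t: 6.08
position: [0.4732, -0.3243, 0.0974]
orientation: [[0.265, -0.964, 0.01], [-0.964, -0.265, -0.002], [0.005, -0.009, -1.0]]
ft_force: [-4.8, 3.8, 13.4]
opening: 0.0001
```

The force is rising and z isn't moving, so this is the stop. Now holding.

Request:
apply_moves --pt "0 0 0.003 -0.005 0 0 255" --pt "0 0 0.003 -0.004 0 0 255" --pt "0 0 0.003 0 0 0 255" --pt "0 0 0.003 0 0 0 255" --pt "0 0 0.003 0 0 0 255" --pt "0 0 0.003 0 0 0 255" --pt "0 0 0.003 0 0 0 255" --pt "0 0 0.003 0 0 0 255"

```text
t: 6.75
position: [0.4733, -0.3242, 0.0974]
orientation: [[0.265, -0.964, 0.009], [-0.964, -0.265, -0.01], [0.011, -0.006, -1.0]]
ft_force: [-5.4, 4.7, 14.2]
opening: 0.0006
```

Request:
apply_moves --pt "0 0 0.003 -0.003 0 0 255" --pt "0 0 0.003 0 0 0 255" --pt "0 0 0.003 0 0 0 255" --pt "0 0 0.003 0 0 0 255" --pt "0 0 0.003 0 0 0 255" --pt "0 0 0.003 0 0 0 255" --pt "0 0 0.003 0 0 0 255" --pt "0 0 0.003 0 0 0 255"

```text
t: 7.42
position: [0.4732, -0.3241, 0.0974]
orientation: [[0.265, -0.964, 0.013], [-0.964, -0.265, -0.015], [0.018, -0.008, -1.0]]
ft_force: [-6.0, 4.5, 13.5]
opening: 0.0003
```

```bash
python3 rel.py .473 -.324 .097
```

```text
7.4167 [ 0.47319436 -0.32409778  0.09742544] [-6.02434171  4.46675855 13.52099802] tool shift [-0.0002  0.0002  0.0004]
turn [-0.008 -0.018 -0.003]
```

Request:
apply_moves --pt "0 0 0.003 -0.003 -0.005 0 255" --pt "0 0 0.003 -0.003 -0.005 0 255" --pt "0 0 0.003 0 -0.003 0 255" --pt "0 0 0.003 0 0 0 255" --pt "0 0 0.003 0 0 0 255" --pt "0 0 0.003 0 0 0 255" --pt "0 0 0.003 0 0 0 255" --pt "0 0 0.003 0 0 0 255"

```text
t: 8.08
position: [0.4732, -0.3242, 0.0974]
orientation: [[0.265, -0.964, 0.01], [-0.964, -0.265, -0.009], [0.011, -0.008, -1.0]]
ft_force: [-4.5, 4.1, 14.1]
opening: 0.0003
```

Request:
apply_moves --pt "0 0 0.003 -0.003 -0.005 0 255" --pt "0 0 0.003 0 -0.003 0 255" --pt "0 0 0.003 0 0 0 255" --pt "0 0 0.003 0 0 0 255" --pt "0 0 0.003 0 0 0 255" --pt "0 0 0.003 0 0 0 255" --pt "0 0 0.003 0 0 0 255" --pt "0 0 0.003 0 0 0 255"

```text
t: 8.75
position: [0.4732, -0.3242, 0.0974]
orientation: [[0.265, -0.964, 0.012], [-0.964, -0.265, -0.007], [0.01, -0.01, -1.0]]
ft_force: [-5.8, 4.8, 14.3]
opening: 0.0007
```

```bash
python3 - <<'E'
from workcell import *
from h import *
i=snapshot("scene")["image"]
cv2.imwrite("pics/open3.png",cv2.resize(i[80:300,120:360],None,fx=2,fy=2)[:,:,::-1])
E
python3 rel.py .473 -.324 .097
```

```text
8.8 [ 0.47321489 -0.32423749  0.09740692] [-4.40457998  3.71227051 14.38895759] tool shift [-0.0003  0.0001  0.0004]
turn [-0.01  -0.01  -0.002]
```

View pics/open3.png

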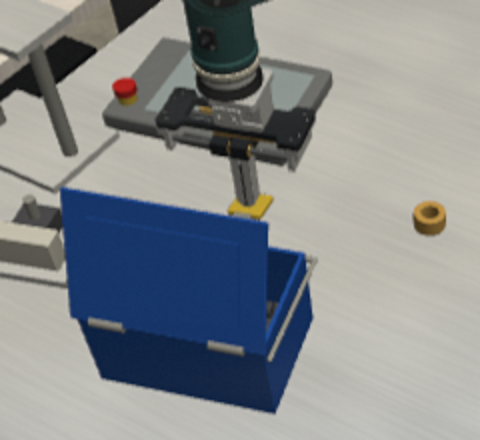

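Request:
apply_moves --pt "0 0 0.003 -0.003 -0.005 0 255" --pt "0 0 0.003 0 -0.003 0 255" --pt "0 0 0.003 0 0 0 255" --pt "0 0 0.003 0 0 0 255" --pt "0 0 0.003 0 0 0 255" --pt "0 0 0.003 0 0 0 255" --pt "0 0 0.003 0 0 0 255" --pt "0 0 0.003 0 0 0 255"

```text
t: 9.47
position: [0.4732, -0.3243, 0.0974]
orientation: [[0.266, -0.964, 0.014], [-0.964, -0.266, -0.004], [0.008, -0.012, -1.0]]
ft_force: [-6.0, 3.7, 13.3]
opening: 0.0001
```

The lid is still wide open, with its free edge from crop (65,190) to (267,223) and the fingers on the paddle. Held since about t=5.2, so over 4 s. Before letting go, I'll check the lid angle by casting rays through its free corners onto the vertical planes of the lid's sides.

Run:
```python
from h import *
S=load("scene0")
yaw=.271; n=np.array([-np.sin(yaw),np.cos(yaw),0]); x=np.array([np.cos(yaw),np.sin(yaw),0])
c=np.array([.6453,-.276,.126])
for uv,s in (((152.5,175),-1),((253.5,191.5),1)):
    p,v=ray(S,uv); P0=c+s*.11*n; t=(P0-p)@n/(v@n); P=p+t*v; h=P0+.075*x
    d=P-h; print(P.round(3),"lid angle",np.arctan2(d[2],-d@x))
```

```text
[ 0.689 -0.378  0.254] lid angle 1.135376955210106
[ 0.623 -0.168  0.251] lid angle 1.0761955707554476
```

The lid angle measures about 1.1 rad, well over 0.9. Releasing straight up.

Request:
apply_moves --pt "0 0 -0.01 0 0 0 255" --pt "0 0 -0.015 0 0 0 255" --pt "0 0 -0.02 0 0 0 255" --pt "0 0 -0.02 0 0 0 255" --pt "0 0 -0.02 0 0 0 255" --pt "0 0 -0.02 0 0 0 255" --pt "0 0 -0.02 0 0 0 255" --pt "0 0 0 0 0 0 255"

```text
t: 10.13
position: [0.4699, -0.3237, 0.2231]
orientation: [[0.264, -0.964, 0.009], [-0.964, -0.264, -0.0], [0.003, -0.008, -1.0]]
ft_force: [0.5, 0.4, 2.2]
opening: 0.0003
```

Request:
apply_moves --pt "0 0 0 0 0 0 255" --pt "0 0 0 0 0 0 255" --pt "0 0 0 0 0 0 255" --pt "0 0 0 0 0 0 255" --pt "0 0 0 0 0 0 255" --pt "0 0 0 0 0 0 255" --pt "0 0 0 0 0 0 255" --pt "0 0 0 0 0 0 255"

```text
t: 10.8
position: [0.4679, -0.3224, 0.2141]
orientation: [[0.264, -0.965, -0.001], [-0.965, -0.264, 0.008], [-0.008, -0.001, -1.0]]
ft_force: [-0.2, 0.4, -0.1]
opening: 0.0006
```

Request:
apply_moves --pt "0 0 0 0 0 0 255" --pt "0 0 0 0 0 0 255" --pt "0 0 0 0 0 0 255" --pt "0 0 0 0 0 0 255" --pt "0 0 0 0 0 0 255" --pt "0 0 0 0 0 0 255" --pt "0 0 0 0 0 0 255" --pt "0 0 0 0 0 0 255"

```text
t: 11.47
position: [0.468, -0.3224, 0.2142]
orientation: [[0.264, -0.965, -0.001], [-0.965, -0.264, 0.008], [-0.007, -0.001, -1.0]]
ft_force: [0.9, -0.9, 0.3]
opening: 0.0004
```

Request:
apply_moves --pt "0 0 0 0 0 0 255" --pt "0 0 0 0 0 0 255" --pt "0 0 0 0 0 0 255" --pt "0 0 0 0 0 0 255" --pt "0 0 0 0 0 0 255" --pt "0 0 0 0 0 0 255" --pt "0 0 0 0 0 0 255" --pt "0 0 0 0 0 0 255"

```text
t: 12.13
position: [0.468, -0.3224, 0.2143]
orientation: [[0.264, -0.965, -0.0], [-0.965, -0.264, 0.007], [-0.007, -0.001, -1.0]]
ft_force: [0.5, -0.1, -0.2]
opening: 0.0006
```

Run:
```python
from workcell import *
from h import *
d=snapshot("scene"); i=d["image"]
cv2.imwrite("pics/end4.png",i[:,:,::-1])
S=load("scene0")
print([(cen(c).round(1)) for c in blobs(d,(20,130,60),(32,255,255),100)])
df=np.abs(i.astype(int)-S["image"]).max(2)
print("changed px blue lid",(df[200:250,160:270]>40).sum(),"grey",(df[260:390,360:500]>40).sum(), state()['position'])
```

```text
[array([242.7, 169.5]), array([462.8, 250.5])]
changed px blue lid 0 grey 0 [ 0.46800459 -0.32240805  0.21428401]
```

View pics/end4.png

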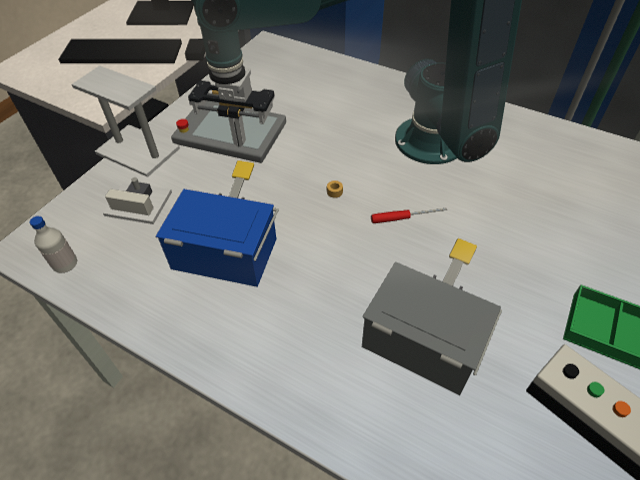

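Both lids are shut. The blue paddle is back at (243,170), its pixel position from the start, and the gripper is clear above it. Handing in.

```bash
python3 -c "
from workcell import *
print(finish_job())"
```

```text
the job is handed in; nothing more can be done
None
```

I pressed the blue bin's lever to its stop with the closed fingertips, held it for about 4 s, then lifted straight off, and the lid closed by itself. The job was handed in at about 12 s of the 35 s allowed.

- **Lid open:** at the stop the wrist read about 14 N upward. The lid angle measured 1.08 and 1.14 rad at its two free corners, against 1.17 rad at the stop in the text. The fingertips stopped about 1 mm above the stop height in the text, which is within the camera calibration.
- **Lids shut at the end:** comparing the last picture with the first showed no changed pixels on the blue lid or the grey bin. The blue paddle was back within 0.1 pixel of where it started.
- **Robot clear:** the wrist force was back to noise (under 1 N), and the fingertips stood about 75 mm above the paddle.

No check failed.

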